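# Feed the honey jar down its chute

### The job

Two sloped wooden jar chutes stand on the worktop, one with the wide honey jar and one with a slim spice jar waiting high up in it. Push the honey jar down its chute, keeping it standing in the lane all the way and not lifting it out, until it rests against the steel stop at the low end, then let go of it. Leave the spice jar where it is.

Things in the scene. Friction and masses are not known exactly. Their poses are not given: they have to be found in the camera images.
- honey_jar_middle (a point): Middle of the honey jar (on its axis, half-way up, 42.5 mm above its underside): glass jar of amber honey, paper label, red lid, rounded square, 64 mm across flats (72 over corners), flats nearly square to the lane, 85 mm tall, about 0.31 kg, loose. It stands on its chute's floor and so leans downhill; friction holds it until it is pushed (a few N) and it stops when the push stops. Its axes are those of the chute, turned a little about z.
- honey_chute: The honey jar's chute, light wood, fixed, sloping down at 11 degrees towards the robot; the spice chute is alike. Origin: on the lane's floor at the stop's inner face, mid-width, 36 mm above the worktop. x runs uphill along the floor, y across, z square to the floor. Floor 225 mm long, open at the high end, 76 mm wide between rails 20 mm high, 8 mm thick. The jar's middle starts at x = 0.12 to 0.16.
- honey_stop (a point): Middle of the upper edge of the steel stop plate across the low end of the honey jar's chute, on its inner (uphill) face, 31 mm above the lane's floor; the plate is 6 mm thick and rigid. Axes as the chute. When the jar touches the plate its middle is 32 to 36 mm uphill (chute x) of this point.
- spice_jar_middle (a point): Middle of the slim spice jar (on its axis, half-way up): slim round glass spice jar with a green label and a red lid, 45 mm across, 106 mm tall, loose, standing in the other chute, left or right of the honey jar's. To be left alone.

How it is judged:
By the outcome, as a careful person would: the job done as asked, in the order asked, and still so for the second after the job is handed in, with the robot touching nothing.
It also fails if it takes over 32 s, if anything falls off the work surface, if the arm or the gripper's body presses on something with over 40 N, if the wrist force passes 120 N, or if a joint passes its speed limit or range.

### The arm

A 6-joint arm with a two-finger parallel gripper is mounted at the origin on a cart in front of the work surface, level with it; the furniture and walls round the work are solid. World frame = base frame: x ahead of the robot, y to its left, z up, the work surface at z = 0. Lengths are in mm, angles in rad, forces in N, time in s.
With the tool pointing down it reaches from about 350 to 975 mm from the base axis. Payload 7.1 kg.
Tool frame: the origin (TCP) lies at the very end of the fingers, on their centre line; the grasp point (between the pads) lies 19 mm behind it; z points along the fingers, y is the line along which they close (so a half turn about z gives the same grasp; the last joint's range is limited). The gripper opens to 88 mm and grips with 3 to 60 N. Pads are 20 mm wide; open, the fingers measure 115 mm over their backs; the gripper's body (75 mm by 178 mm) begins 61 mm behind the grasp point.
Start: joints at [-1.213, 0.423, 1.63, -0, 1.089, -0.019], TCP at [229.983, -581.13, 222.675] pointing down, gripper open.
Joint ranges: [-3, 3], [-0.9, 2.11], [0.09, 2.58], [-1.31, 4.45], [0.11, 2.69], [-2.54, 2.54]. Speed limits (rad/s): [2.39, 2.39, 3.01, 3.14, 3.14, 3.14].

### API

Orientations are given as a rotation vector (axis times angle).
In Python, from workcell import sensors, imaging, close_job gives the robot as it stands. The module is installed in compiled form; this text tells all that it offers.
- The arm moves only by the tool servo_tool, never from a script. Its argument "steps" is a list of rows, each a list of 3 entries, a list of its own where there are three numbers: the shift along the world's x, y, z in m, then the turn, a rotation vector about the world's x, y, z in degrees, then the opening, from -1 (shut) to 1 (fully open). A call has exactly 8 rows; each row shifts and turns the commanded pose from where the row before left it; what a row does not reach is not made up. A row lasts 1/12 s, in which the tool goes at most 41.7 mm and 7.16 degrees, less where a joint would pass 70% of its speed; a pose out of reach is approached as far as the arm can. A call is refused whole if a number of a shift passes 0.0417 or a number of a turn 7.16, either way. A call with a gripper value outside its range is refused whole. The fingers move at their own pace and stop on an object; the grip force is fixed at half the most. Time passes only in rows, so rows that do not move let the fingers close, or fill a call up. It gives the time, the measured TCP pose, the force, the opening and the grip force at its end, in the units of the state.
- sensors.get_obs(): the state, without advancing time (a new reading comes with each control period).
- imaging.get_image(name): name is "scene" or "top"; returns a dict with "color" (400x640x3 uint8, blue, green, red), "range_z" (400x640 float32, mm along the optical axis (not along the pixel's ray), 0 where there is no reading), "vertical_fov" (degrees; the focal length in pixels is half the picture's height over the tangent of half this angle, whatever the lens; pixels are square), "cx", "cy" (the principal point, pixels), "rvec" (rotation vector, rad) and "tvec" (3), from world to camera coordinates, as OpenCV has them. Camera axes: x right, y down, z forward; pixel columns grow to the right and rows downward; lengths in mm; the calibration is good to about 2 mm. A picture is of the moment at which its call begins.
- close_job(): hands the job in; it is judged then, once.
The state is a dict: "t": time; "qpos": joint angles; "qvel": joint speeds; "joint_torque": joint torques, N m; "ee_pos": TCP position; "orientation": TCP orientation; "ft_force": force on the tool from outside, world axes, zero at the start; "moment": the same for the moment, N m; "width": finger opening in mm; "grasp_force": force on a finger pad.
Only numpy, scipy, OpenCV 4.12 (cv2) and the standard library are available. Lean on these libraries where they do the work, as an engineer would, in place of code of your own. Each camera call takes 0.05 s, during which the arm holds its last target. There are 200 camera calls.

## Working session

There is one attempt and no reset: what is moved stays moved. The work goes in short steps, Python scripts to look and compute and a tool call to move; the robot and the scene stay as the last step left them, time stands still between calls to the robot, and variables do not carry over. Pictures are saved under pics/ and viewed, at most 10 in all, crops included, and the job is handed in when it is done.

Besides the shell and the picture viewer there is one more tool, called as a command line: name --argument value ..., lists and objects as JSON in quotes. servo_tool: Moves the arm, as the interface text tells. Its arguments: {"type":"object","properties":{"steps":{"type":"array"}},"required":["steps"]}

```bash
mkdir -p pics
cat > h.py <<'E'
import numpy as np, cv2
from workcell import sensors, imaging, close_job
def grab(n,f):
    d=imaging.get_image(n); cv2.imwrite('pics/'+f,d['color']); np.save('pics/'+n+'.npy',d,allow_pickle=True); return d
def pts(d):
    "world xyz per pixel"
    H,W=d['range_z'].shape; f=H/2/np.tan(np.radians(d['vertical_fov'])/2)
    u,v=np.meshgrid(np.arange(W),np.arange(H)); z=d['range_z']
    P=np.stack([(u-d['cx'])/f*z,(v-d['cy'])/f*z,z],-1)
    R=cv2.Rodrigues(np.array(d['rvec'],float))[0]
    X=(P-np.array(d['tvec']).ravel())@R; X[z<=0]=np.nan; return X
E
python3 - <<'E'
from h import *
for n in('scene','top'):
    d=grab(n,n+'0.png'); R=cv2.Rodrigues(np.array(d['rvec'],float))[0]
    print(n,d['vertical_fov'],d['cx'],d['cy'],-R.T@np.array(d['tvec']).ravel())
print(sensors.get_obs())
E
```

```text
scene 55.35728606477239 319.96258836634684 197.63965708394804 [ 24.63296631 701.89463607 606.82199228]
top 55.26763600350676 313.7093056427148 200.20670347442496 [388.89938765 135.75752373 946.54957343]
{'t': 0.1, 'qpos': array([-1.21301008e+00,  4.23779137e-01,  1.63059023e+00,  1.00577749e-06,
        1.08854503e+00, -1.89982787e-02]), 'qvel': array([-0.0016263 ,  0.00105082, -0.00288379, -0.00059154, -0.0009285 ,
        0.00131343]), 'joint_torque': array([-6.72478345e-04, -5.45612812e+01, -2.74324715e+01,  6.44449051e-02,
        1.87764497e-02, -2.06027494e-05]), 'ee_pos': array([ 229.81595952, -580.70119585,  221.97939023]), 'orientation': array([-3.08472739e+00, -5.88112243e-01,  3.48492771e-04]), 'ft_force': array([-0.61207632,  0.18630436,  0.14958906]), 'moment': array([ 0.00606109,  0.01569073, -0.0114475 ]), 'grasp_force': 0.0, 'width': 87.78848725799946}
```

View pics/scene0.png

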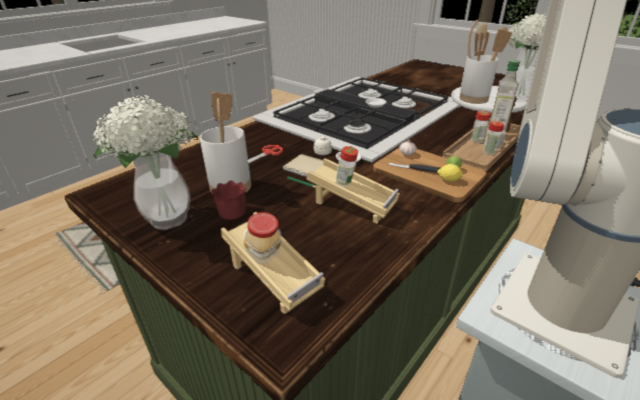

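View pics/top0.png

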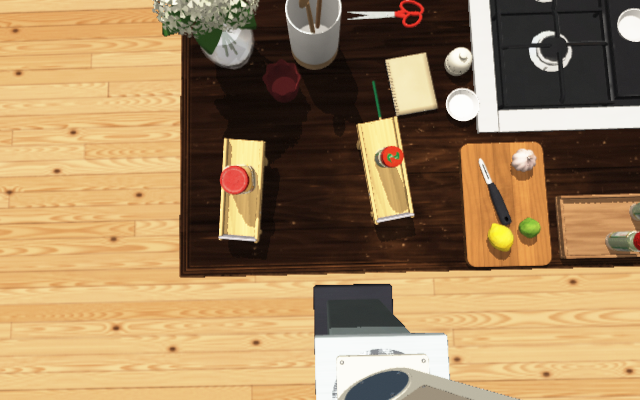

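The scene view shows the honey jar (red lid at about (263,225)) in the near chute and the spice jar (348,155) in the other. In the top view the honey lid is at (236,180), and its chute runs from (243,140) at the high end to the stop at (240,240). The spice chute is about 150 px to the right.

Run:
```python
from h import *
def L(n): return np.load('pics/'+n+'.npy',allow_pickle=True).item()
for n,(x0,x1,y0,y1) in dict(top=(210,275,130,250),scene=(215,330,205,310)).items():
    d=L(n); X=pts(d); hsv=cv2.cvtColor(d['color'],cv2.COLOR_BGR2HSV)
    roi=np.zeros(X.shape[:2],bool); roi[y0:y1,x0:x1]=1
    h,s,v=hsv[...,0],hsv[...,1],hsv[...,2]
    red=roi&((h<6)|(h>172))&(s>140)&(v>110)
    P=X[red]; P=P[~np.isnan(P[:,0])]; zt=np.percentile(P[:,2],95)
    print(n,'lid',len(P),P.min(0),P.max(0)); T=P[P[:,2]>zt-8]; print(' lidtop med',np.median(T,0),(T.min(0)+T.max(0))/2)
    wood=roi&(h>12)&(h<32)&(s>50)&(v>110)&(X[...,2]>15)&(X[...,2]<110)
    W=X[wood]; 
    c=cv2.minAreaRect(W[:,:2].astype(np.float32)); print(' wood',len(W),c,cv2.boxPoints(c).round(0).tolist())
    steel=roi&(s<50)&(v>90)&(X[...,2]>15)&(X[...,2]<100)
    S=X[steel]; print(' steel',len(S),S.min(0),S.max(0),np.median(S,0))
    if n=='top':
        for y in range(130,250,6):
            r=[(int(x),*X[y,x].round(0).astype(int).tolist()) for x in range(216,272,6) if not np.isnan(X[y,x,0])]
            print(y,[q[3] for q in r], r[4][1:3])
d=L('top');cv2.imwrite('pics/c.png',cv2.resize(d['color'][125:255,195:285],None,fx=4.5,fy=4.5,interpolation=cv2.INTER_CUBIC))
```

```text
top lid 601 [486.8253052  287.77163051 136.19619635] [544.88388383 347.60939862 154.05547613]
 lidtop med [519.64627955 315.35074791 146.23822265] [515.9905426  317.69051456 148.23955406]
 wood 3098 ((502.27703857421875, 318.2346496582031), (93.08012390136719, 234.94825744628906), 84.0666275024414) [[381.0, 284.0], [614.0, 260.0], [624.0, 352.0], [390.0, 377.0]]
 steel 163 [383.82955882 287.27373694  36.08207305] [402.21679222 373.71926634  70.57606681] [392.84788988 330.38206054  63.65725555]
130 [3, 1, -1, 1, -2, 1, 0, -2, 1, -1] (666, 334)
136 [-1, 1, -2, 1, 3, 0, 1, -3, -4, 1] (649, 333)
142 [0, 0, 82, 79, 76, 79, 77, 80, 84, 0] (615, 318)
148 [1, -1, 76, 77, 76, 75, 77, 77, 78, 1] (600, 318)
154 [2, 0, 75, 71, 73, 72, 74, 77, 67, 2] (587, 319)
160 [-1, -2, 72, 71, 70, 72, 72, 73, 56, 4] (573, 320)
166 [1, 87, 123, 150, 130, 125, 70, 68, -1, 1] (547, 307)
172 [0, 149, 147, 149, 151, 142, 101, 87, 1, 1] (530, 303)
178 [1, 143, 146, 144, 147, 146, 108, 82, 0, 1] (518, 304)
184 [1, 143, 144, 146, 144, 144, 109, 78, 1, 3] (506, 305)
190 [2, 73, 140, 143, 141, 123, 89, 77, -1, -1] (49
[... 276 characters left out ...]
, 58, 39, 41, 39, 40, 42, 59, 0, 0] (420, 328)
232 [-1, 57, 38, 36, 38, 37, 38, 52, 1, 2] (406, 328)
238 [4, 65, 68, 66, 68, 62, 56, 42, 0, 0] (392, 322)
244 [1, 0, 1, 1, -2, 3, 1, 1, 0, 3] (377, 337)
scene lid 304 [485.89206279 157.4590183   -1.70302514] [710.05689617 351.53457408 153.01022929]
 lidtop med [514.96798846 325.41196189 145.2240891 ] [518.40582283 321.29208665 147.44837416]
 wood 3403 ((502.989501953125, 320.7857666015625), (93.60990905761719, 237.49819946289062), 83.80142211914062) [[380.0, 287.0], [616.0, 261.0], [626.0, 354.0], [390.0, 380.0]]
 steel 413 [384.64197212 289.60008378  34.69602049] [524.85288061 375.87589194  98.40582596] [393.05211063 337.08590558  64.51030896]
```

View pics/c.png

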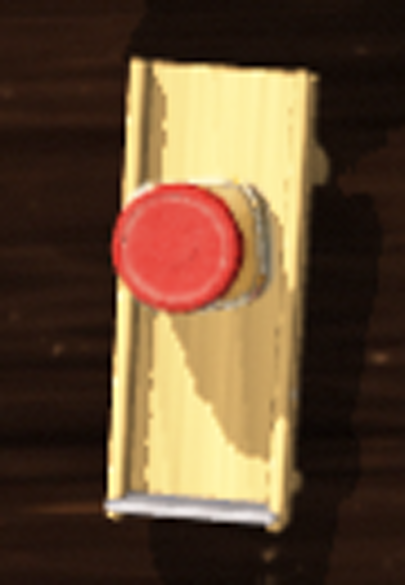

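The crop shows the honey jar upright in its lane, with the low stop across the bottom. The uphill direction is yawed about -6°. Next I check obstacles on the route and work out the numbers for the approach.

Run:
```python
from h import *
def L(n): return np.load('pics/'+n+'.npy',allow_pickle=True).item()
from scipy.spatial.transform import Rotation as R
r=R.from_rotvec(sensors.get_obs()['orientation']).as_matrix(); print(r.round(3))
print('yaw of tool y',np.degrees(np.arctan2(r[1,1],r[0,1])),'want',90-6.1,'or',-90-6.1)
for n in('scene','top'):
    X=pts(L(n)); m=(X[...,0]>150)&(X[...,0]<800)&(X[...,1]>-700)&(X[...,1]<420)&(X[...,2]>100)
    P=X[m]; print(n)
    g=np.floor(P[:,:2]/60).astype(int)
    for k in np.unique(g,axis=0):
        q=P[(g==k).all(1)]
        if len(q)>4: print((k*60).tolist(),int(np.percentile(q[:,2],95)),len(q))
# stop edge/chute origin
X=pts(L('top')); u=np.array([np.cos(np.radians(-6.1)),np.sin(np.radians(-6.1))]); v=np.array([-u[1],u[0]])
P=X[130:250,210:275].reshape(-1,3); P=P[P[:,2]>20]; s=P[:,:2]@u; t=P[:,:2]@v; 
c=abs(t-(np.array([502.6,319.5])@v))<25
for a in range(375,480,5):
    k=c&(s>=a-333*.106-0)&(s<a+5-333*.106); 
    if k.any(): print(a,np.median(P[k,2]).round(1),k.sum(),end=' | ')
```

```text
[[ 0.93   0.368 -0.   ]
 [ 0.368 -0.93   0.001]
 [ 0.    -0.001 -1.   ]]
yaw of tool y -68.411862734464 want 83.9 or -96.1
scene
[120, -60] 527 362
[120, 0] 532 1290
[180, -120] 525 102
[180, -60] 527 289
[300, -600] 116 53
[360, -720] 263 726
[360, -660] 115 25
[360, -600] 116 66
[420, -720] 196 19
[420, -660] 116 75
[480, -60] 164 86
[480, 240] 149 74
[480, 300] 148 972
[540, -60] 170 141
[540, 0] 166 256
[540, 300] 152 47
[720, 300] 288 128
[720, 360] 299 198
[780, 240] 266 12
[780, 300] 306 286
[780, 360] 315 507
top
[120, -60] 422 853
[120, 0] 387 1190
[180, -120] 480 199
[180, -60] 452 470
[300, -600] 108 23
[360, -600] 109 28
[480, -60] 166 89
[480, 240] 148 230
[480, 300] 150 545
[540, -60] 170 275
[540, 0] 168 105
[540, 240] 128 35
[540, 300] 153 57
[720, 300] 287 211
[720, 360] 297 172
[780, 240] 267 30
[780, 300] 307 525
[780, 360] 317 397
385 66.5 43 | 390 58.1 50 | 395 36.9 46 | 400 38.0 45 | 405 38.9 45 | 410 39.3 43 | 415 40.7 44 | 420 41.6 43 | 425 42.7 44 | 430 43.3 42 | 435 43.9 45 | 440 45.2 45 | 445 46.2 46 | 450 47.3 46 | 455 48.0 45 | 460 48.8 45 | 465 50.3 43 | 470 51.1 43 | 475 52.4 48 |
```

servo_tool --steps '[[[0.015,0.037,0.005],[0,0,-1.15],-0.4],[[0.015,0.037,0.005],[0,0,-1.15],-0.4],[[0.015,0.037,0.005],[0,0,-1.15],-0.4],[[0.015,0.037,0.005],[0,0,-1.15],-0.4],[[0.015,0.037,0.005],[0,0,-1.15],-0.4],[[0.015,0.037,0.005],[0,0,-1.15],-0.4],[[0.015,0.037,0.005],[0,0,-1.15],-0.4],[[0.015,0.037,0.005],[0,0,-1.15],-0.4]]'

```text
t: 0.77
ee_pos: [350.0, -283.2, 262.7]
orientation: [-3.123, -0.337, 0.0]
ft_force: [0.6, -0.3, 0.6]
width: 38.1
grasp_force: 0.0
```

servo_tool --steps '[[[0.015,0.037,0],[0,0,-1.15],-0.4],[[0.015,0.037,0],[0,0,-1.15],-0.4],[[0.015,0.037,0],[0,0,-1.15],-0.4],[[0.015,0.037,0],[0,0,-1.15],-0.4],[[0.015,0.037,0],[0,0,-1.15],-0.4],[[0.015,0.037,0],[0,0,-1.15],-0.4],[[0.015,0.037,0],[0,0,-1.15],-0.4],[[0.015,0.037,0],[0,0,-1.15],-0.4]]'

```text
t: 1.43
ee_pos: [470.1, 12.9, 262.6]
orientation: [3.14, 0.086, -0.0]
ft_force: [1.5, -0.8, 0.3]
width: 26.4
grasp_force: 0.0
```

servo_tool --steps '[[[0.015,0.037,0],[0,0,-1.15],-0.4],[[0.015,0.037,0],[0,0,-1.15],-0.4],[[0.015,0.037,0],[0,0,-1.15],-0.4],[[0.015,0.037,0],[0,0,-1.15],-0.4],[[0.015,0.037,0],[0,0,-1.15],-0.4],[[0.015,0.037,0],[0,0,-1.15],-0.4],[[0.015,0.037,0],[0,0,-1.15],-0.4],[[0.012,0.03,0],[0,0,-1.15],-0.4]]'

```text
t: 2.1
ee_pos: [587.3, 302.6, 262.1]
orientation: [-3.137, 0.165, 0.001]
ft_force: [0.5, -0.1, -0.7]
width: 26.5
grasp_force: 0.0
```

servo_tool --steps '[[[0.002,0.002,-0.025],[0,0,0],-0.4],[[0.002,0.002,-0.025],[0,0,0],-0.4],[[0.001,0.002,-0.025],[0,0,0],-0.4],[[0.001,0.001,-0.02],[0,0,0],-0.4],[[0,0,-0.02],[0,0,0],-0.4],[[0,0,-0.015],[0,0,0],-0.4],[[0,0,-0.015],[0,0,0],-0.4],[[0,0,-0.01],[0,0,0],-0.4]]'

```text
t: 2.77
ee_pos: [592.0, 306.4, 105.5]
orientation: [3.136, -0.165, -0.004]
ft_force: [-0.1, 0.4, -0.0]
width: 26.3
grasp_force: 0.0
```

Run:
```python
from h import *
d=grab('scene','s1.png'); t=grab('top','t1.png')
a=cv2.resize(d['color'][190:320,200:340],(400,371)); b=cv2.resize(t['color'][110:260,190:340],(371,371))
cv2.imwrite('pics/m1.png',np.hstack([a,b])); print(sensors.get_obs()['ee_pos'])
```

```text
[591.60465255 306.19011223 105.43100249]
```

View pics/m1.png

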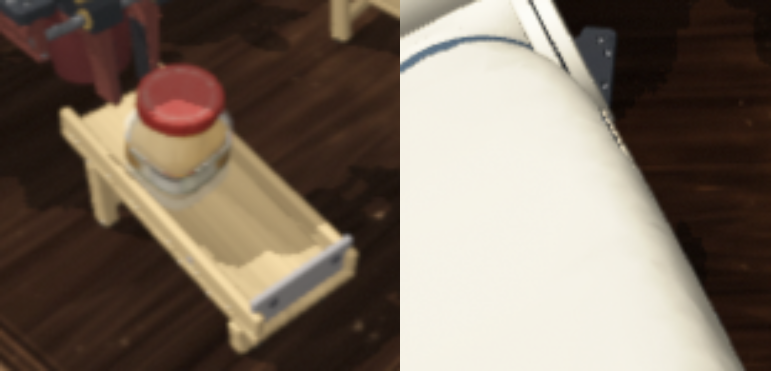

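The scene view shows the fingers behind the jar, which still stands in its lane (lid at about (180,95) in the crop). I push along the slope.

servo_tool --steps '[[[-0.0049,0.0007,-0.001],[0,0,0],-0.4],[[-0.0049,0.0007,-0.001],[0,0,0],-0.4],[[-0.0049,0.0007,-0.001],[0,0,0],-0.4],[[-0.0049,0.0007,-0.001],[0,0,0],-0.4],[[-0.0049,0.0007,-0.001],[0,0,0],-0.4],[[-0.0049,0.0007,-0.001],[0,0,0],-0.4],[[-0.0049,0.0007,-0.001],[0,0,0],-0.4],[[-0.0049,0.0007,-0.001],[0,0,0],-0.4]]'

```text
t: 3.53
ee_pos: [554.0, 312.8, 100.2]
orientation: [-3.137, 0.165, -0.002]
ft_force: [3.0, -0.6, 2.9]
width: 26.4
grasp_force: 1.3
```

servo_tool --steps '[[[-0.0049,0.0006,-0.001],[0,0,0],-0.4],[[-0.0049,0.0006,-0.001],[0,0,0],-0.4],[[-0.0049,0.0006,-0.001],[0,0,0],-0.4],[[-0.0049,0.0006,-0.001],[0,0,0],-0.4],[[-0.0049,0.0006,-0.001],[0,0,0],-0.4],[[-0.0049,0.0006,-0.001],[0,0,0],-0.4],[[-0.0049,0.0006,-0.001],[0,0,0],-0.4],[[-0.0049,0.0006,-0.001],[0,0,0],-0.4]]'

```text
t: 4.2
ee_pos: [514.1, 317.3, 91.6]
orientation: [-3.137, 0.165, -0.0]
ft_force: [1.7, 0.1, 2.6]
width: 26.4
grasp_force: 1.3
```

Run:
```python
from h import *
d=grab('scene','s2.png'); cv2.imwrite('pics/m2.png',cv2.resize(d['color'][190:320,200:340],(400,371)))
X=pts(d)[205:300,215:330]; hsv=cv2.cvtColor(d['color'],cv2.COLOR_BGR2HSV)[205:300,215:330]
m=((hsv[...,0]<6)|(hsv[...,0]>172))&(hsv[...,1]>140)&(hsv[...,2]>110)&(X[...,2]>110); P=X[m]; T=P[P[:,2]>np.percentile(P[:,2],95)-8]
print(len(P),np.median(T,0),(T.min(0)+T.max(0))/2)
```

```text
454 [462.32771012 329.97227554 134.78837715] [462.8800861  330.21118679 136.49495052]
```

View pics/m2.png

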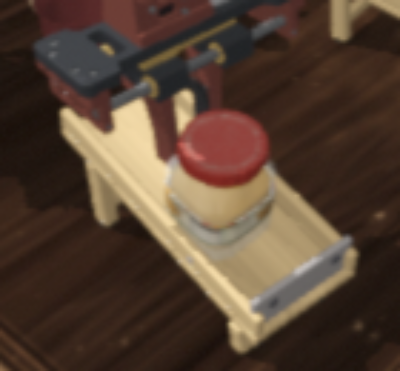

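The jar stands upright in its lane about midway, with the fingers against its uphill side and about 50 mm left to go. I continue, then creep until the force rises.

servo_tool --steps '[[[-0.0049,0.0006,-0.001],[0,0,0],-0.4],[[-0.0049,0.0006,-0.001],[0,0,0],-0.4],[[-0.0049,0.0006,-0.001],[0,0,0],-0.4],[[-0.0049,0.0006,-0.001],[0,0,0],-0.4],[[-0.0049,0.0006,-0.001],[0,0,0],-0.4],[[-0.0049,0.0006,-0.001],[0,0,0],-0.4],[[-0.0049,0.0006,-0.001],[0,0,0],-0.4],[[-0.0049,0.0006,-0.001],[0,0,0],-0.4]]'

```text
t: 4.92
ee_pos: [474.9, 321.9, 83.6]
orientation: [3.137, -0.165, -0.0]
ft_force: [2.3, -2.5, 1.5]
width: 26.4
grasp_force: 1.6
```

servo_tool --steps '[[[-0.001,0.0001,-0.0002],[0,0,0],-0.4],[[-0.001,0.0001,-0.0002],[0,0,0],-0.4],[[-0.001,0.0001,-0.0002],[0,0,0],-0.4],[[-0.001,0.0001,-0.0002],[0,0,0],-0.4],[[0,0,0],[0,0,0],-0.4],[[0,0,0],[0,0,0],-0.4],[[0,0,0],[0,0,0],-0.4],[[0,0,0],[0,0,0],-0.4]]'

```text
t: 5.58
ee_pos: [471.3, 322.5, 82.8]
orientation: [3.137, -0.165, -0.0]
ft_force: [1.1, -1.8, 1.6]
width: 26.6
grasp_force: 0.8
```

servo_tool --steps '[[[-0.001,0.0001,-0.0002],[0,0,0],-0.4],[[-0.001,0.0001,-0.0002],[0,0,0],-0.4],[[-0.001,0.0001,-0.0002],[0,0,0],-0.4],[[-0.001,0.0001,-0.0002],[0,0,0],-0.4],[[0,0,0],[0,0,0],-0.4],[[0,0,0],[0,0,0],-0.4],[[0,0,0],[0,0,0],-0.4],[[0,0,0],[0,0,0],-0.4]]'

```text
t: 6.25
ee_pos: [467.2, 322.9, 82.0]
orientation: [3.137, -0.165, -0.001]
ft_force: [0.3, -1.6, 0.2]
width: 26.4
grasp_force: 0.5
```

servo_tool --steps '[[[-0.001,0.0001,-0.0002],[0,0,0],-0.4],[[-0.001,0.0001,-0.0002],[0,0,0],-0.4],[[-0.001,0.0001,-0.0002],[0,0,0],-0.4],[[0,0,0],[0,0,0],-0.4],[[0,0,0],[0,0,0],-0.4],[[0,0,0],[0,0,0],-0.4],[[0,0,0],[0,0,0],-0.4],[[0,0,0],[0,0,0],-0.4]]'

```text
t: 6.92
ee_pos: [466.4, 323.2, 82.1]
orientation: [-3.136, 0.164, -0.006]
ft_force: [7.5, -5.0, 1.1]
width: 26.4
grasp_force: 4.1
```

The force rose and the tool stalled, so the jar is on the stop. I press slightly more to seat it.

servo_tool --steps '[[[-0.001,0.0001,-0.0002],[0,0,0],-0.4],[[-0.001,0.0001,-0.0002],[0,0,0],-0.4],[[0,0,0],[0,0,0],-0.4],[[0,0,0],[0,0,0],-0.4],[[0,0,0],[0,0,0],-0.4],[[0,0,0],[0,0,0],-0.4],[[0,0,0],[0,0,0],-0.4],[[0,0,0],[0,0,0],-0.4]]'

```text
t: 7.58
ee_pos: [466.1, 323.4, 82.3]
orientation: [-3.136, 0.163, -0.011]
ft_force: [12.6, -8.0, 3.2]
width: 26.3
grasp_force: 6.8
```

Run:
```python
from h import *
d=grab('scene','s3.png'); cv2.imwrite('pics/m3.png',cv2.resize(d['color'][200:320,220:340],(560,560)))
X=pts(d)[205:300,215:330]; hsv=cv2.cvtColor(d['color'],cv2.COLOR_BGR2HSV)[205:300,215:330]
m=((hsv[...,0]<6)|(hsv[...,0]>172))&(hsv[...,1]>140)&(hsv[...,2]>110)&(X[...,2]>100); P=X[m]; T=P[P[:,2]>np.percentile(P[:,2],95)-8]
print(len(P),np.median(T,0),(T.min(0)+T.max(0))/2); print(sensors.get_obs()['ft_force'])
```

```text
500 [415.33180148 336.07022974 125.78603062] [415.3307793  335.01144479 128.11965205]
[11.78196903 -8.65905197  2.07522722]
```

View pics/m3.png

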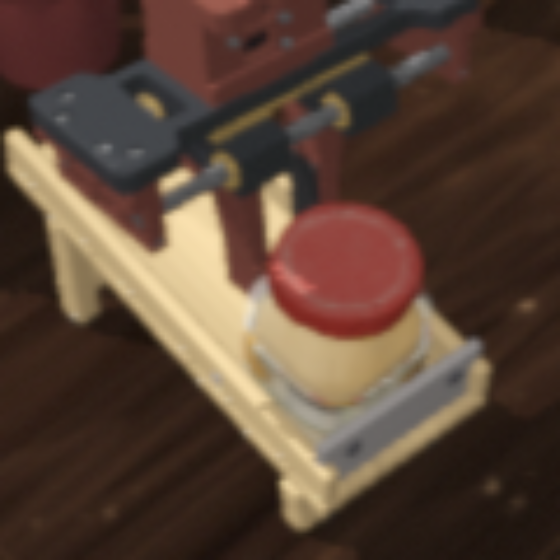

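The jar is upright against the steel stop (lid at x≈415 mm, predicted 413). I back off uphill along the slope, then lift.

servo_tool --steps '[[[0.004,-0.0004,0.0008],[0,0,0],-0.4],[[0.005,-0.0005,0.001],[0,0,0],-0.4],[[0.008,-0.0008,0.0016],[0,0,0],-0.4],[[0.01,-0.001,0.002],[0,0,0],-0.4],[[0.01,-0.001,0.002],[0,0,0],-0.4],[[0.01,-0.001,0.002],[0,0,0],-0.4],[[0.01,-0.001,0.002],[0,0,0],-0.4],[[0.01,-0.001,0.002],[0,0,0],-0.4]]'

```text
t: 8.3
ee_pos: [530.6, 316.6, 94.7]
orientation: [-3.137, 0.165, -0.0]
ft_force: [-0.5, 0.2, 0.4]
width: 26.6
grasp_force: 0.0
```

servo_tool --steps '[[[0,0,0.02],[0,0,0],-0.4],[[0,0,0.025],[0,0,0],-0.4],[[0,0,0.025],[0,0,0],-0.4],[[0,0,0.025],[0,0,0],-0.4],[[0,0,0.025],[0,0,0],-0.4],[[0,0,0.02],[0,0,0],-0.4],[[0,0,0.01],[0,0,0],-0.4],[[0,0,0],[0,0,0],-0.4]]'

```text
t: 8.97
ee_pos: [531.0, 317.3, 247.1]
orientation: [-3.135, 0.165, -0.006]
ft_force: [-0.2, 0.0, -0.0]
width: 26.4
grasp_force: 0.0
```

Run:
```python
from h import *
d=grab('scene','s4.png'); cv2.imwrite('pics/m4.png',cv2.resize(d['color'][130:320,200:410],(700,633)[:2] if 0 else (630,570)))
X=pts(d)[205:300,215:330]; hsv=cv2.cvtColor(d['color'],cv2.COLOR_BGR2HSV)[205:300,215:330]
m=((hsv[...,0]<6)|(hsv[...,0]>172))&(hsv[...,1]>140)&(hsv[...,2]>110)&(X[...,2]>100); P=X[m]; T=P[P[:,2]>np.percentile(P[:,2],95)-8]
print(len(P),np.median(T,0),(T.min(0)+T.max(0))/2)
```

```text
379 [411.65549245 334.93441927 124.58201903] [414.77566527 335.62147694 126.93745246]
```

View pics/m4.png

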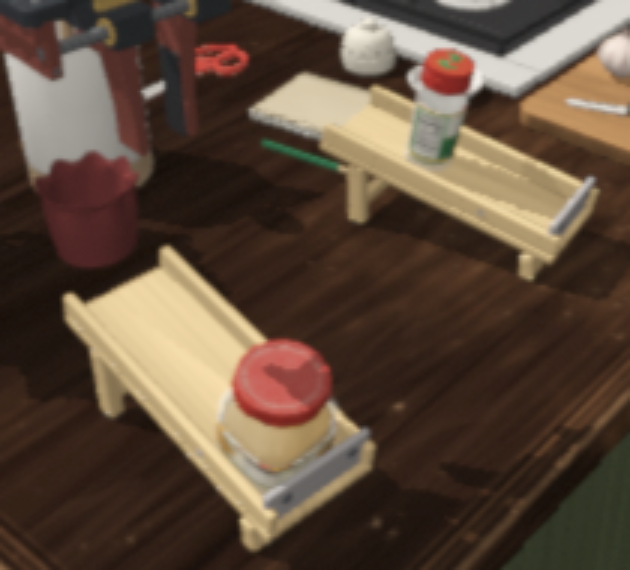

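The honey jar stands against its stop (lid at (283,380) in the crop). The spice jar hasn't moved, and the gripper is clear of everything.

```bash
python3 -c "
from h import *
print(close_job())"
```

```text
the job is handed in; nothing more can be done
None
```

The honey jar was pushed down its lane and stands upright against the steel stop, released; the spice jar was left alone, and the job was handed in at about 9 s of the 32 s allowed.

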